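# Turn the bead dish to the green cup

### The arm

A 6-joint arm with a two-finger parallel gripper is mounted at the origin on the work surface. World frame = base frame: x ahead of the robot, y to its left, z up, the work surface at z = 0. Lengths are in m, angles in rad, forces in N, time in s.
With the tool pointing down it reaches from about 0.4 to 0.925 m from the base axis. Payload 3.4 kg.
Tool frame: the origin (TCP) lies at the very end of the fingers, on their centre line; the grasp point (between the pads) lies 19 mm behind it; z points along the fingers, y is the direction in which the jaws open and shut (so a half turn about z gives the same grasp; the last joint's range is limited). The gripper opens to 85 mm and grips with 20 to 120 N. Pads are 22 mm wide; open, the fingers measure 114 mm over their backs; the gripper's body (76 mm by 85 mm) begins 54 mm behind the grasp point. The pads swing forward as they close: fully open they stand 13 mm farther back than shut.
Start: joints at [1.097, 0.307, 1.506, -0, 1.328, -0.073], TCP at [0.224, 0.529, 0.231] pointing down, gripper open.
Joint ranges: [-3.12, 3.12], [-1.05, 2.28], [0.14, 2.33], [-1.42, 4.57], [0.1, 2.73], [-2.68, 2.68]. Speed limits (rad/s): [2.57, 2.57, 3.14, 3.14, 3.14, 3.14].

### API

Orientations are given as a unit quaternion [w, x, y, z].
In Python, from rig import * gives the robot as it stands.
- The arm moves only by the shell command python3 -m handwheel 'ROWS' [FORCE]. ROWS is JSON, one flat list of numbers, 7 for each row, row after row: the shift along the tool's x, y, z in mm, then the turn, a rotation vector about the tool's x, y, z in rad, then the opening, from 0 (shut) to 1 (fully open). In form: [tx, ty, tz, ax, ay, az, grip, tx, ty, tz, ax, ay, az, grip, ...]. A call has 1 to 10 rows; each row shifts and turns the pose as measured when the row begins, along the tool's axes as they then stand; what a row does not reach is not made up. A row lasts 1/8 s, in which the tool goes at most 62.5 mm and 10.7 degrees, less where a joint would pass 70% of its speed; a pose out of reach is approached as far as the arm can. A call is refused whole if a number of a shift passes 62.5 or a number of a turn 0.188, either way. A call with a gripper value outside its range is refused whole. The fingers move at their own pace and stop on an object; FORCE is the grip in N (left out, the last holds). Time passes only in rows, so rows that do not move let the fingers close. It gives the time, the measured TCP pose, the force and the opening at its end, in the units of the state.
- observe(): the state, without advancing time (a new reading comes with each control period).
- camera(name): name is "side" or "top"; returns the picture (400x640x3 uint8, blue, green, red); there is no depth.
- calibration(name): a dict with "camera_matrix" (3x3 intrinsics, pixels), "R" (3x3) and "t" (3): a world point X has camera coordinates R X + t. Camera axes: x right, y down, z forward; pixel columns grow to the right and rows downward; lengths in m; the calibration is good to about 2 mm. A picture is of the moment at which its call begins. calibration takes no time and is no camera call.
- job_done(): hands the job in, once; it reports no verdict.
Trained networks look in the newest picture that a camera, given by its name, has taken for a name from the list of things; names that differ only in an ending like _2 or _b are one class to them, and where a whole thing is asked for, a point or a joint stands for the part that bears it (a point fixed in the world has none). Each returns a list of dicts, best first, with "p" (0 to 1); they miss things now and then, are a little off and sometimes report something else, mostly with a low value. They report only what shows in the picture. A call takes as long as a camera call. They do not tell look-alikes from the thing itself.
- trace(label, camera): "pixels" (400x640 bool, what is visible of it) and "extent" ([left, top, right, bottom] in pixels, round what is visible of it).
The state is a dict: "time_s": time; "joint_positions": joint angles; "qvel": joint speeds; "tau": joint torques, N m; "tcp_pos": TCP position; "eef_rot": TCP orientation; "wrist_force": force on the tool from outside, world axes, zero at the start; "wrist_torque": the same for the moment, N m; "opening": opening from 0.0 (shut) to 1.0 (fully open).
Only numpy, scipy, OpenCV 4.12 (cv2) and the standard library are available. Lean on these libraries where they do the work, as an engineer would, in place of code of your own. Each camera call takes 0.05 s, during which the arm holds its last target.

### The job

The glass bead has to be poured off by the crafter in a moment, so get its dish ready: lift the dish by its wooden handle straight up, about 6 to 10 cm clear of the mat, and then, above the same spot, give it a quarter turn so that its orange spout points at the middle of the green cup and not the yellow one. Keep the dish level and move gently, so that the loose bead stays in the middle, inside the black ring, all the time; leave the cups, the spool and the jar where they stand. Do not put the dish down: finish while holding it still in the air.

Things in the scene. Friction and masses are not known exactly. Their poses are not given: they have to be found in the camera images.
- dish_handle (a point): grip point of the bead dish: centre of its wooden handle, a straight bar 145 mm long (along y), 14 mm wide (x), 18 mm high, 103 mm above the underside, on two 8 mm posts at y = +-66.5 mm (125 mm free between). Dish and handle are one rigid piece, about 0.16 kg (varies), balanced under the handle. Axes are the dish's: z up, spout towards -x
- dish_middle (a point): on the dish's axis, 16 mm above its underside, 87 mm below the handle's centre: where the centre of the bead rests. Dish white, round, 125 mm across, 23 mm high at the rim; floor falls to the middle by 4 degrees within 24 mm of the axis, 11 degrees outside. A black ring of 23 mm radius is marked on it. Same axes as the handle
- dish_spout (a point): end of the orange pouring spout, an open trough 24 mm wide that sticks out of the dish's rim: 82 mm from the axis on the dish's -x side. At the start it faces roughly to the robot
- bead_center (a point): centre of the loose red glass bead, a ball of 22 mm and about 14 g that rests in the middle of the dish and rolls freely
- green_cup_rim (a point): centre of the mouth of the green cup, loose, 68 mm across and 55 mm high, about 130 to 200 mm to the left or right of the dish's axis. The spout has to point at it
- yellow_cup_rim (a point): centre of the mouth of a yellow cup of the same shape, on the other side of the dish; leave alone
- spool: small purple thread spool standing on end, 34 mm across, 40 mm high, beyond the dish; origin at the centre of its underside; leave alone
- jar: small amber jar with a steel cap, 40 mm across, 60 mm high, beyond the dish; origin at the centre of its underside; leave alone
- mat: blue beading mat, fixed, 360 by 480 mm and 4 mm thick, on the white table; origin at the centre of its underside. Dish, cups, spool and jar stand on it; the dish stands within 30 mm of its middle
Mind the look-alikes: they are no part of the job. Leave any blue or red look-alike of the part that bears green_cup_rim alone.

How it is judged:
On the way:
1. the dish is lifted at least 40 mm clear of the mat, level, with the bead in the ring and the spout not yet turned to the green cup (height (world z) of dish_middle above 0.06 m and angle between dish_middle's own z axis and vertical below 0.15 rad and distance between bead_center and dish_middle below 0.024 m and x of green_cup_rim in the frame of dish_middle above -0.09 m), for 0.1 s.
At the end, for the whole second after the job is handed in: Gripper holds the dish still, 40 to 200 mm clear of the mat and within 80 mm of its middle, tilted under 0.12 rad; bead still, within 24 mm of the dish's middle; spout line passes within 34 mm of the green cup's centre; cups, spool and jar within 20 mm of their start (height (world z) of dish_middle between 0.06 and 0.22 m and angle between dish_middle's own z axis and vertical below 0.12 rad and distance between bead_center and dish_middle below 0.024 m and y of green_cup_rim in the frame of dish_middle between -0.034 and 0.034 m and x of green_cup_rim in the frame of dish_middle below -0.09 m and horizontal distance between dish_middle and mat below 0.08 m and contact force between the fingers and dish above 1 N and contact force between dish and mat below 0.05 N and contact force between dish and green_cup below 0.05 N and contact force between dish and yellow_cup below 0.05 N and linear speed of dish below 0.03 m/s and angular speed of dish below 0.2 rad/s and linear speed of bead below 0.05 m/s and distance of each of green_cup_rim, yellow_cup_rim, spool, jar from where it was at the start of the episode below 0.02 m); the arm keeps its last pose, push and grip.
It fails at once if the bead leaves the black ring (more than 24 mm from the dish's middle) (distance between bead_center and dish_middle above 0.024 m).
It fails at once if the dish is tilted by more than 0.25 rad (angle between dish_middle's own z axis and vertical above 0.25 rad).
It fails at once if a cup, the spool or the jar is moved by more than 20 mm (distance of any of green_cup_rim, yellow_cup_rim, spool, jar from where it was at the start of the episode above 0.02 m).
It also fails if it takes over 45 s, if anything falls off the work surface, if the arm or the gripper's body presses on something with over 40 N, if the wrist force passes 120 N, or if a joint passes its speed limit or range.

## Working session

There is one attempt and no reset: what is moved stays moved. The work goes in short steps, Python scripts to look and compute and a shell command to move; the robot and the scene stay as the last step left them, time stands still between calls to the robot, and variables do not carry over. Pictures are saved under pics/ and viewed, and the job is handed in when it is done.

```bash
ls; mkdir -p pics; python3 - <<'E'
from rig import *
import cv2,numpy as np
s=observe()
for k in s: print(k,np.round(s[k],4))
for n in("top","side"):
    cv2.imwrite(f"pics/{n}0.png",camera(n)); c=calibration(n); print(n,c)
    for l in("dish_handle","green_cup_rim","yellow_cup_rim","dish_spout","bead_center","spool","jar","mat"):
        for d in trace(l,n)[:3]:
            ys,xs=np.nonzero(d["pixels"]); print(l,round(d["p"],2),d["extent"],xs.mean().round(1),ys.mean().round(1),len(xs))
E
```

```text
pics
time_s 0.0
joint_positions [ 1.0965  0.3076  1.5077 -0.      1.3284 -0.0735]
qvel [ 0.0004 -0.0004 -0.0006 -0.0013 -0.001   0.0011]
tau [ 2.30000e-03 -4.57529e+01 -2.51929e+01  3.00000e-04  1.32000e-02
 -0.00000e+00]
tcp_pos [0.224  0.5288 0.2304]
eef_rot [-3.00e-04  1.99e-01  9.80e-01 -1.00e-03]
wrist_force [-0.0559 -0.0954  0.4284]
wrist_torque [-0.0478 -0.0097 -0.0507]
opening 1.0003
top {'camera_matrix': array([[376.32538585,   0.        , 320.30642147],
       [  0.        , 376.32538585, 197.68360018],
       [  0.        ,   0.        ,   1.        ]]), 'R': array([[ 2.13647782e-02, -9.99767448e-01,  2.93208757e-03],
       [-9.94203193e-01, -2.15547940e-02, -1.05334714e-01],
       [ 1.05373419e-01, -6.64638026e-04, -9.94432502e-01]]), 't': array([0.01193007, 0.54249682, 1.02277325])}
dish_handle 0.89 [273.1, 164.2, 324.0, 210.0] 297.8 185.8 1656
green_cup_rim 0.88 [351.6, 198.0, 369.5, 223.3] 360.2 210.1 491
green_cup_rim 0.85 [401.1, 189.8, 429.2, 215.5] 415.1 202.3 490
green_cup_rim 0.85 [387.4, 239.6, 412.2, 263.5] 396.8 252.1 507
yellow_cup_rim 0.56 [234.1, 148.1, 2
[... 783 characters left out ...]
251.8, 277.5, 290.4, 325.8] 271.6 301.9 1406
green_cup_rim 0.8 [182.7, 299.0, 225.7, 349.4] 206.1 323.3 1613
green_cup_rim 0.72 [310.7, 233.0, 342.7, 270.0] 325.8 251.2 1073
yellow_cup_rim 0.72 [349.0, 138.7, 374.3, 170.5] 360.2 151.7 482
dish_spout 0.73 [311.5, 148.6, 369.6, 220.7] 343.9 194.2 2034
dish_spout 0.18 [309.3, 232.1, 343.1, 270.8] 325.8 251.2 1104
bead_center 0.48 [339.6, 195.4, 348.1, 201.5] 343.8 198.0 72
spool 0.63 [399.8, 176.6, 412.4, 200.0] 404.7 188.0 221
spool 0.58 [312.8, 148.2, 371.9, 219.0] 343.9 193.5 2173
jar 0.7 [385.1, 214.3, 405.1, 243.6] 397.3 228.8 507
jar 0.17 [310.7, 147.3, 370.8, 218.4] 343.9 193.4 2202
mat 0.78 [230.0, 139.6, 421.8, 308.9] 336.0 226.1 18147
```

```bash
python3 - <<'E'
import cv2
a=cv2.imread("pics/top0.png")[90:290,190:450];b=cv2.imread("pics/side0.png")[130:330,180:440]
cv2.imwrite("pics/top0z.png",cv2.resize(a,None,fx=3,fy=3,interpolation=2));cv2.imwrite("pics/side0z.png",cv2.resize(b,None,fx=3,fy=3,interpolation=2))
E
```

```text
(no output)
```

View pics/top0z.png

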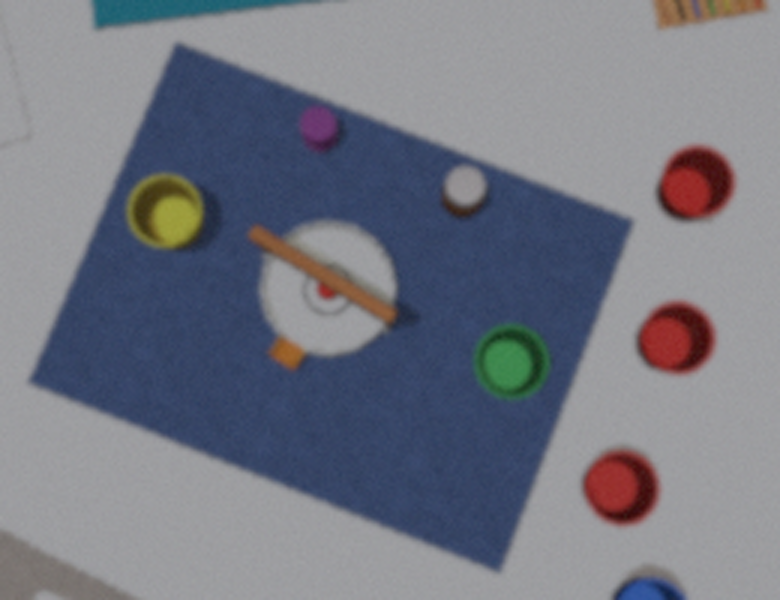

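View pics/side0z.png

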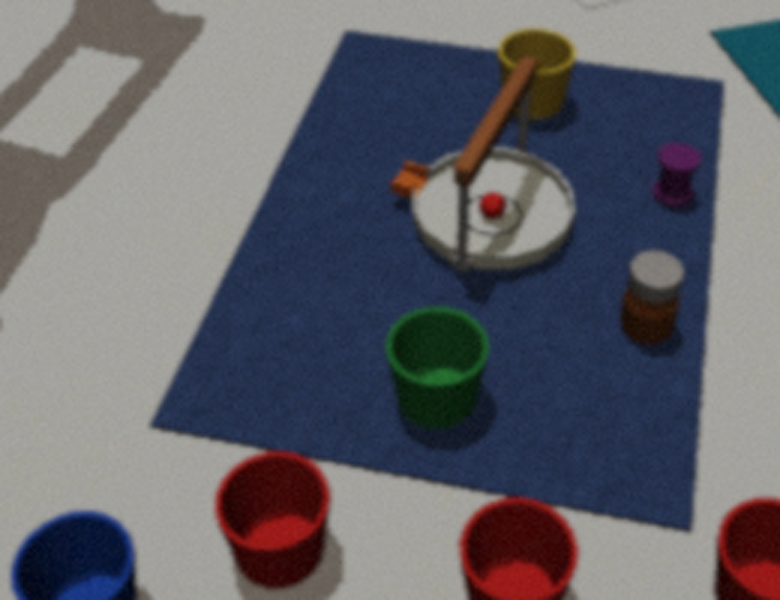

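View pics/side0.png

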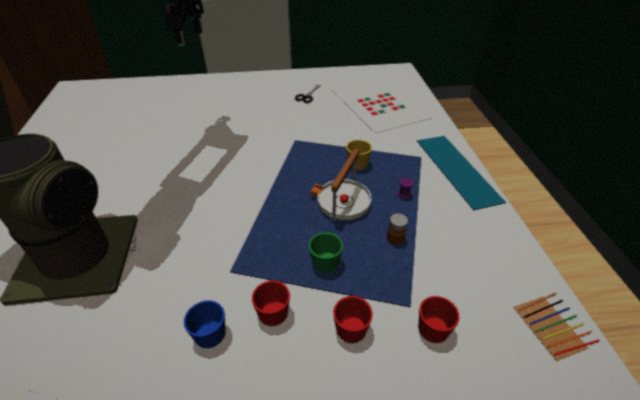

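```bash
cat >h.py <<'E'
from rig import *
import cv2,numpy as np
def ray(n,u,v,z):
    c=calibration(n);K,R,t=c["camera_matrix"],c["R"],np.array(c["t"])
    o=-R.T@t;d=R.T@np.linalg.inv(K)@np.array([u,v,1.]);return (o+d*(z-o[2])/d[2])
def proj(n,X):
    c=calibration(n);p=c["camera_matrix"]@(c["R"]@np.array(X)+c["t"]);return p[:2]/p[2]
E
python3 - <<'E'
from h import *
for n,zo in(("top",0),("side",0)):
    im=cv2.imread(f"pics/{n}0.png");hsv=cv2.cvtColor(im,cv2.COLOR_BGR2HSV)
    x0,y0,x1,y1=(262,155,332,222) if n=="top" else (300,140,375,225)
    H,S,V=[hsv[...,i].astype(int) for i in range(3)]
    m=(S>110)&(V>70)&((H<20)|(H>170));box=np.zeros_like(m);box[y0:y1,x0:x1]=1;m&=box
    N,lab,st,ce=cv2.connectedComponentsWithStats(m.astype(np.uint8))
    for i in range(1,N):
        if st[i,4]<8: continue
        ys,xs=np.nonzero(lab==i); print(n,st[i],ce[i],np.median(H[lab==i]))
        if st[i,4]>100:
            r=cv2.minAreaRect(np.c_[xs,ys].astype(np.float32));print(r)
            b=cv2.boxPoints(r);print("handle top corners",[np.round(ray(n,*p,.116),4) for p in b],"c",ray(n,*r[0],.116 if n=="top" else .11))
        else: print("bead/spout at",ray(n,*ce[i],.020),ray(n,*ce[i],.02))
    for nm,hh in(("g",(45,85)),("y",(24,36))):
        m=(S>90)&(V>35)&(H>hh[0])&(H<hh[1]);b=np.zeros_like(m)
        if n=="top": b[140:230,225:380]=1
        else: b[130:280,300:380]=1
        m&=b;N,lab,st,ce=cv2.connectedComponentsWithStats(m.astype(np.uint8));i=1+np.argmax(st[1:,4]);x,y,w,h,a=st[i]
        u=x+(w-1)/2;v=y+(h-1)/2
        print(n,nm,st[i],"rim by bbox",ray(n,u,v,.059), "L/R", ray(n,x-.5,v,.059),ray(n,x+w-.5,v,.059),"from centroid-rim",ce[i])
    
E
```

```text
top [274 166  48  31 242] [297.63636364 181.65289256] 12.0
((296.3896484375, 182.82412719726562), (54.705848693847656, 8.207735061645508), 31.32869529724121)
handle top corners [array([0.5964, 0.1524, 0.116 ]), array([0.615 , 0.1421, 0.116 ]), array([0.5436, 0.0198, 0.116 ]), array([0.5253, 0.0304, 0.116 ])] c [0.56992829 0.08594926 0.116     ]
top [281 203  10  10  63] [285.44444444 207.33333333] 14.0
bead/spout at [0.51365988 0.12090282 0.02      ] [0.51365988 0.12090282 0.02      ]
top g [348 198  25  25 497] rim by bbox [ 0.5077387  -0.08440831  0.059     ] L/R [ 0.50700913 -0.05060633  0.059     ] [ 0.50846842 -0.1182169   0.059     ] from centroid-rim [360.13078471 210.03420523]
top y [233 149  25  24 371] rim by bbox [0.63684658 0.23208723 0.059     ] L/R [0.63609463 0.26630276 0.059     ] [0.63759867 0.19786493 0.059     ] from centroid-rim [246.1509434  161.00808625]
side [332 148  28  40 253] [345.2055336  167.19367589] 12.0
((344.7686462402344, 167.55674743652344), (6.141875743865967, 46.491661071777344), 31.21840476989746)
handle top corners [array([0.5346, 0.0228, 0.116 ]), array([0.6116, 0.1567, 0.116 ]), array([0.6213, 0.1426, 0.116 ]), array([0.5438, 0.0114, 0.116 ])] c [0.57708511 0.08684582 0.11      ]
side [311 184  12  11  87] [316.5862069  188.96551724] 11.0
bead/spout at [0.51855832 0.12583378 0.02      ] [0.51855832 0.12583378 0.02      ]
side [340 194   8   9  50] [343.7  197.74] 1.0
bead/spout at [0.57820259 0.08628562 0.02      ] [0.57820259 0.08628562 0.02      ]
side g [308 232  35  36 769] rim by bbox [ 0.50761322 -0.09756373  0.059     ] L/R [ 0.47402857 -0.09310913  0.059     ] [ 0.54122919 -0.10202248  0.059     ] from centroid-rim [325.81924577 246.4993498 ]
side y [369 150   2   2   3] rim by bbox [0.66563706 0.21229229 0.059     ] L/R [0.6630993  0.21261728 0.059     ] [0.668175   0.21196728 0.059     ] from centroid-rim [369.33333333 150.33333333]
```

```bash
cat >>h.py <<'E'
from scipy.optimize import minimize
def box(x,y,z,yaw):
    P=np.array([[a,b,c] for a in(-.007,.007) for b in(-.0725,.0725) for c in(-.009,.009)])
    c,s=np.cos(yaw),np.sin(yaw);return np.c_[x+c*P[:,0]-s*P[:,1],y+s*P[:,0]+c*P[:,1],z+P[:,2]]
def hmask(im,b):
    hsv=cv2.cvtColor(im,cv2.COLOR_BGR2HSV);H,S,V=[hsv[...,i].astype(int) for i in range(3)]
    m=(S>100)&(V>45)&(H<20);q=np.zeros_like(m);q[b[1]:b[3],b[0]:b[2]]=1;m&=q
    N,lab,st,ce=cv2.connectedComponentsWithStats(m.astype(np.uint8));return lab==1+np.argmax(st[1:,4])
def fit(ms,p0,fixz=None):
    F=8
    big={n:cv2.GaussianBlur(m.astype(np.float32),(0,0),1) for n,m in ms.items()}
    def cost(p,only=None):
        x,y,yaw=p[:3];z=fixz if fixz else p[3];e=0
        for n,m in big.items():
            pts=np.array([proj(n,X) for X in box(x,y,z,yaw)])
            hull=cv2.convexHull((pts*256).astype(np.int32).reshape(-1,1,2))
            r=np.zeros(m.shape,np.uint8);cv2.fillConvexPoly(r,hull,255,cv2.LINE_AA,8)
            e+=((cv2.GaussianBlur(r.astype(np.float32)/255,(0,0),1)-m)**2).sum()
        return e
    k=len(p0);S=np.vstack([p0]+[np.array(p0)+np.eye(k)[i]*(.1 if i==2 else .012) for i in range(k)])
    r=minimize(cost,p0,method="Nelder-Mead",options=dict(initial_simplex=S,xatol=1e-5,fatol=1e-3,maxiter=600));return r.x,r.fun
E
python3 - <<'E'
from h import *
ms={n:hmask(cv2.imread(f"pics/{n}0.png"),b) for n,b in(("top",(262,155,332,202)),("side",(324,140,375,192)))}
print({k:v.sum() for k,v in ms.items()})
p0=[.572,.087,-.52]
for k in ("top","side"): print(k,fit({k:ms[k]},p0,.107))
r=fit(ms,p0,.107);print(r); print(fit(ms,p0+[.107]))
x,y,w=r[0];
A=np.array([x,y,.02]);print("spout pred",A+.072*np.array([-np.cos(w),-np.sin(w),0]))
# dish rim overlay check
for n in("top","side"):
    im=cv2.imread(f"pics/{n}0.png")
    im=cv2.resize(im,None,fx=4,fy=4,interpolation=2)
    d=lambda X,c:cv2.circle(im,tuple(np.int32(proj(n,X)*4+1.5)),1,c,-1)
    for t in np.linspace(0,6.28,120):
        d([x+.0625*np.cos(t),y+.0625*np.sin(t),.027],(255,0,255)); d([.508-0+.034*np.cos(t),-.0855+.034*np.sin(t),.059],(255,255,255))
    for q in box(x,y,.107,w): d(q,(0,255,255))
    d([x-.082*np.cos(w),y-.082*np.sin(w),.02],(255,0,0))
    o=proj(n,[x,y,.05])*4; x0,y0=np.int32(o)-[350,250]; cv2.imwrite(f"pics/fit_{n}.png",im[max(y0,0):y0+560,max(x0,0):x0+760])
E
```

```text
{'top': np.int64(256), 'side': np.int64(316)}
top (array([ 0.57420052,  0.08392173, -0.52770634]), np.float64(72.2966537475586))
side (array([ 0.57943285,  0.08970011, -0.50406203]), np.float64(76.49348449707031))Traceback (most recent call last):
  File "<stdin>", line 6, in <module>
  File "h.py", line 28, in fit
    r=minimize(cost,p0,method="Nelder-Mead",options=dict(initial_simplex=S,xatol=1e-5,fatol=1e-3,maxiter=600));return r.x,r.fun
    res = _minimize_neldermead(fun, x0, args, callback, bounds=bounds,
                               **options)
    fxcc = func(xcc)
    fx = function(np.copy(x), *(wrapper_args + args))
  File "h.py", line 22, in cost
    pts=np.array([proj(n,X) for X in box(x,y,z,yaw)])
                  ~~~~^^^^^
  File "h.py", line 7, in proj
    c=calibration(n);p=c["camera_matrix"]@(c["R"]@np.array(X)+c["t"]);return p[:2]/p[2]
ValueError: time passes only in moves, steps and waits
```

Too many calibration calls; I'll cache it.

```bash
sed -i 's/^import cv2,numpy as np/import cv2,numpy as np\n_C={n:calibration(n) for n in("top","side")}/; s/c=calibration(n)/c=_C[n]/' h.py
cat >ov.py <<'E'
from h import *
def overlay(n,src,out,x,y,w,z=.107,cup=(.508,-.086)):
    im=cv2.resize(cv2.imread(src),None,fx=4,fy=4,interpolation=2)
    d=lambda X,c:cv2.circle(im,tuple(np.int32(proj(n,X)*4+1.5)),1,c,-1)
    for t in np.linspace(0,6.28,120):
        d([x+.0625*np.cos(t),y+.0625*np.sin(t),z-.08],(255,0,255)); d([cup[0]+.034*np.cos(t),cup[1]+.034*np.sin(t),.059],(255,255,255))
    for q in box(x,y,z,w): d(q,(0,255,255))
    d([x-.082*np.cos(w),y-.082*np.sin(w),z-.087],(255,0,0))
    o=proj(n,[x,y,.05])*4; x0,y0=np.int32(o)-[350,250]; cv2.imwrite(out,im[max(y0,0):y0+560,max(x0,0):x0+760])
E
python3 - <<'E'
from ov import *
ms={n:hmask(cv2.imread(f"pics/{n}0.png"),b) for n,b in(("top",(262,155,332,202)),("side",(324,140,375,192)))}
p0=[.572,.087,-.52]
r=fit(ms,p0,.107);print(r); print(fit(ms,p0+[.107]))
for n in ("top","side"): overlay(n,f"pics/{n}0.png",f"pics/fit_{n}.png",*r[0])
print(observe()["time_s"])
E
```

```text
(array([ 0.57731396,  0.08758052, -0.51304805]), np.float64(157.75259399414062))
(array([ 0.5773239 ,  0.08763593, -0.51351816,  0.10687437]), np.float64(157.08847045898438))
0.9
```

View pics/fit_top.png

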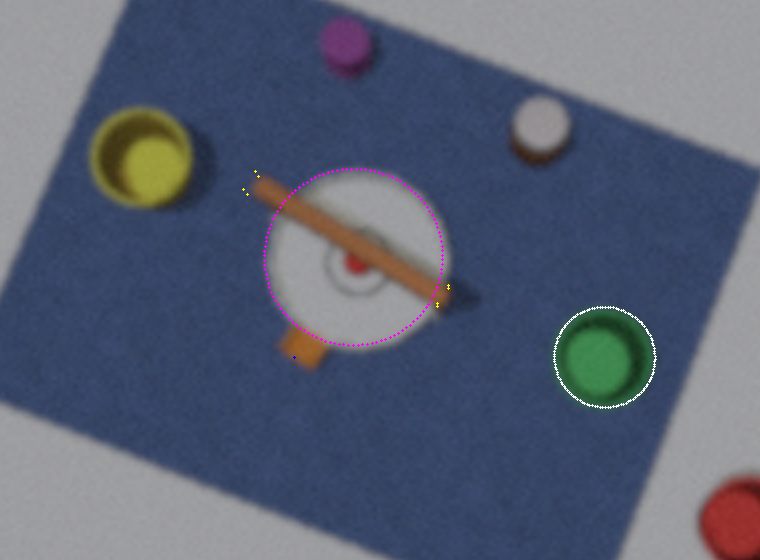

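View pics/fit_side.png

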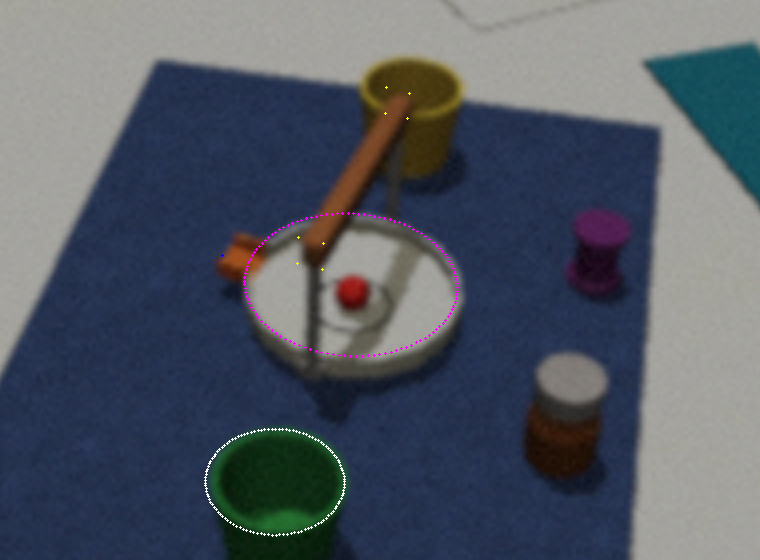

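The overlay and the fit agree to about 3 mm. Dish axis is at about (0.577, 0.086), yaw −0.52 rad, and the green cup is at (0.508, −0.086), on the robot's right. The tool must turn +1.69 about its own z before the grasp.

```bash
python3 -m handwheel '[0,0,0,0,0,0.188,1, 0,0,0,0,0,0.188,1, 0,0,0,0,0,0.188,1, 0,0,0,0,0,0.188,1, 0,0,0,0,0,0.188,1, 0,0,0,0,0,0.188,1, 0,0,0,0,0,0.188,1, 0,0,0,0,0,0.188,1, 0,0,0,0,0,0.188,1, 0,0,0,0,0,0,1]' 30
cat >go.py <<'E'
from h import *
from scipy.spatial.transform import Rotation as Ro
def delta(x,y,z,yaw):
    s=observe();q=np.array(s["eef_rot"]);R=Ro.from_quat(np.r_[q[1:],q[0]])
    ty=np.array([np.cos(yaw),np.sin(yaw),0]);tz=np.array([0,0,-1.]);T=Ro.from_matrix(np.c_[np.cross(ty,tz),ty,tz])
    print("t",s["time_s"],"tcp",np.round(s["tcp_pos"],4),"q",np.round(s["joint_positions"],3),"open",s["opening"],"F",np.round(s["wrist_force"],2))
    print("shift mm",np.round(R.inv().apply(np.array([x,y,z])-s["tcp_pos"])*1e3,1),"rotvec",np.round((R.inv()*T).as_rotvec(),4))
E
python3 -c "
from go import *
delta(.577,.086,.2,-.52)"
```

```text
time_s: 2.15
tcp_pos: [0.2244, 0.5294, 0.2314]
eef_rot: [-0.0, 0.866, 0.501, 0.0]
wrist_force: [-0.2, -0.6, -0.2]
opening: 0.999
t 2.15 tcp [0.2244 0.5294 0.2314] q [1.096 0.307 1.506 0.    1.328 1.618] open 0.9990718758997714 F [-0.23 -0.59 -0.17]
shift mm [-208.5  526.8   31.4] rotvec [-0.     -0.0002 -0.002 ]
```

```bash
python3 -m handwheel '[-21,53,3,0,0,0,1, -21,53,3,0,0,0,1, -21,53,3,0,0,0,1, -21,53,3,0,0,0,1, -21,53,3,0,0,0,1, -21,53,3,0,0,0,1, -21,53,3,0,0,0,1, -21,53,3,0,0,0,1, -21,53,3,0,0,0,1, -20,50,3,0,0,0,1]'
python3 -c "
from go import *
delta(.577,.086,.15,-.52)"
```

```text
time_s: 3.4
tcp_pos: [0.5971, 0.0855, 0.2018]
eef_rot: [-0.001, 0.853, 0.522, 0.005]
wrist_force: [1.2, 0.4, 0.1]
opening: 0.999
t 3.4 tcp [0.5971 0.0855 0.2018] q [0.068 0.365 1.495 0.007 1.275 0.54 ] open 0.9985073474408922 F [1.16 0.39 0.14]
shift mm [ -9.2 -18.2  51.7] rotvec [ 0.0027 -0.0092  0.0467]
```

```bash
python3 -m handwheel '[0,0,0,0,0,0,1]' && python3 -c "
from go import *
delta(.577,.086,.15,-.52)"
```

```text
time_s: 3.52
tcp_pos: [0.5998, 0.0821, 0.2014]
eef_rot: [-0.0, 0.853, 0.521, 0.005]
wrist_force: [-1.0, 0.9, -0.0]
opening: 0.998
t 3.525 tcp [0.5998 0.0821 0.2014] q [0.063 0.367 1.491 0.006 1.274 0.536] open 0.9977519480156536 F [-1.01  0.86 -0.04]
shift mm [ -7.5 -22.3  51.2] rotvec [ 0.0044 -0.009   0.0457]
```

```bash
python3 -m handwheel '[-4,-11,12,0.002,-0.004,0.023,1, -4,-11,13,0.002,-0.005,0.023,1, 0,0,12,0,0,0,1, 0,0,12,0,0,0,1, 0,0,0,0,0,0,1, 0,0,0,0,0,0,1]' && python3 - <<'E'
from go import *
delta(.577,.086,.088,-.52)
for n in("top","side"):
    im=camera(n);cv2.imwrite(f"pics/{n}1.png",im)
    u,v=np.int32(proj(n,[.577,.086,.1]));c=im[max(v-70,0):v+70,u-90:u+90];cv2.imwrite(f"pics/{n}1z.png",cv2.resize(c,None,fx=4,fy=4,interpolation=2))
E
```

```text
time_s: 4.28
tcp_pos: [0.5706, 0.0896, 0.1484]
eef_rot: [-0.001, 0.863, 0.505, -0.002]
wrist_force: [0.8, 0.5, 0.9]
opening: 1.002
t 4.275 tcp [0.5706 0.0896 0.1484] q [8.200e-02 3.860e-01 1.611e+00 1.000e-03 1.150e+00 5.950e-01] open 1.001875830397118 F [0.84 0.5  0.92]
shift mm [ 0.2  7.6 60.4] rotvec [-0.0044  0.0017  0.007 ]
```

View pics/top1z.png

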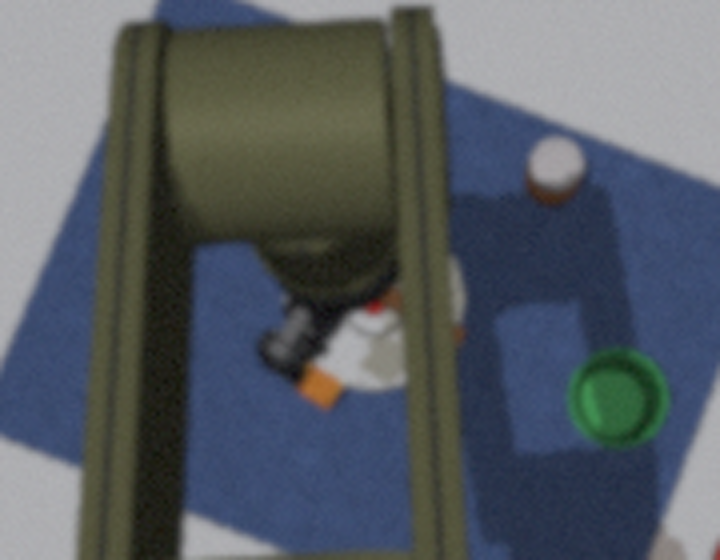

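View pics/side1z.png

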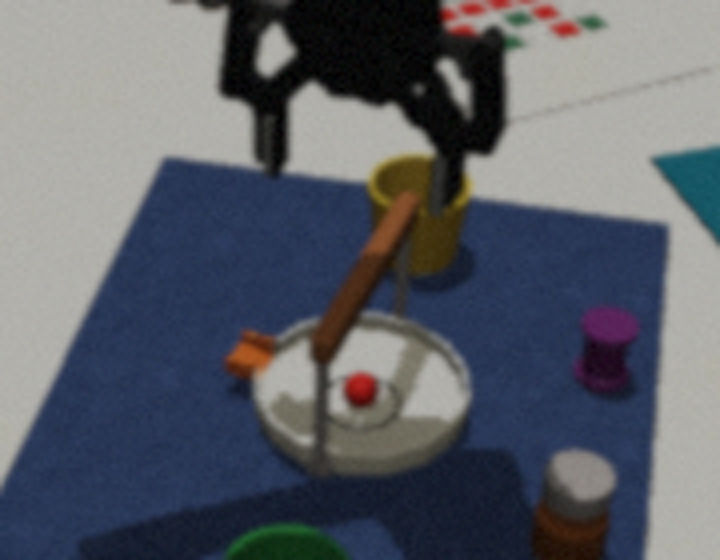

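The side picture shows the open gripper above the handle with nothing touched and the bead in the ring. I'll correct the 7 mm along y and go down.

```bash
python3 -m handwheel '[0,7,10,-0.004,0.002,0.007,1, 0,0,10,0,0,0,1, 0,0,0,0,0,0,1, 0,0,0,0,0,0,1]' && python3 -c "
from go import *
delta(.577,.086,.088,-.52)"
```

```text
time_s: 4.88
tcp_pos: [0.5781, 0.0853, 0.1274]
eef_rot: [0.0, 0.866, 0.501, 0.001]
wrist_force: [0.5, -0.3, -0.2]
opening: 0.999
t 4.875 tcp [0.5781 0.0853 0.1274] q [0.074 0.414 1.626 0.    1.101 0.595] open 0.9993456816826991 F [ 0.49 -0.34 -0.16]
shift mm [ 0.  -1.3 39.4] rotvec [ 0.0011 -0.0011 -0.0016]
```

```bash
python3 -m handwheel '[0,-1,10,0,0,0,1, 0,0,10,0,0,0,1, 0,0,10,0,0,0,1, 0,0,9,0,0,0,1, 0,0,0,0,0,0,1, 0,0,0,0,0,0,1]' && python3 - <<'E'
from go import *
delta(.577,.086,.088,-.52)
for n in("side",):
    im=camera(n);cv2.imwrite(f"pics/{n}2.png",im)
    u,v=np.int32(proj(n,[.577,.086,.1]));c=im[max(v-60,0):v+60,u-80:u+80];cv2.imwrite(f"pics/{n}2z.png",cv2.resize(c,None,fx=5,fy=5,interpolation=2))
E
```

```text
time_s: 5.62
tcp_pos: [0.5768, 0.0859, 0.0853]
eef_rot: [-0.0, 0.865, 0.501, 0.0]
wrist_force: [-0.2, -0.1, 0.4]
opening: 1.001
t 5.625 tcp [0.5768 0.0859 0.0853] q [0.075 0.461 1.673 0.    1.007 0.596] open 1.0013351141796207 F [-0.24 -0.11  0.35]
shift mm [ 0.1  0.1 -2.7] rotvec [ 0.0003 -0.0007 -0.0015]
```

View pics/side2z.png

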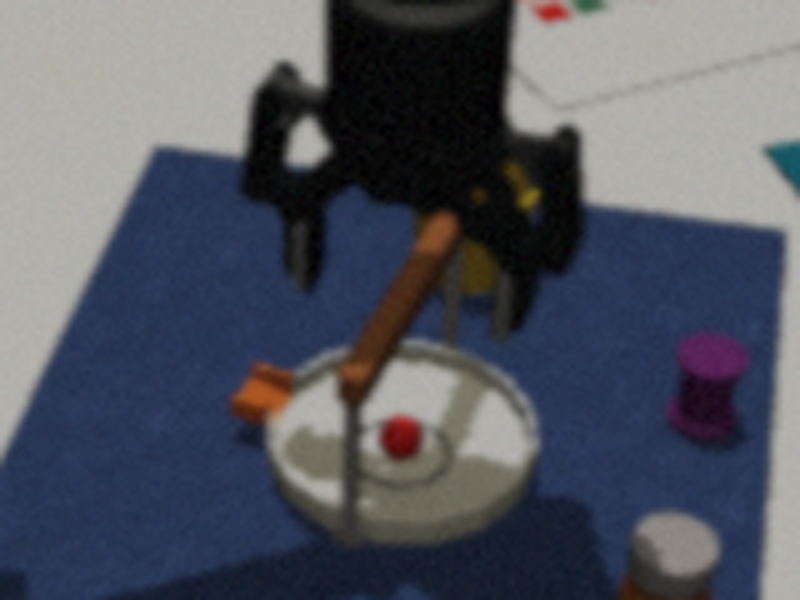

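The fingers straddle the bar, about centred on it. I'll close part way.

```bash
python3 -m handwheel '[0,0,-2,0,0,0,0.6, 0,0,0,0,0,0,0.4, 0,0,0,0,0,0,0.32, 0,0,0,0,0,0,0.32]' 20 && python3 - <<'E'
from go import *
delta(.577,.086,.088,-.52)
for n in("side","top"):
    im=camera(n);cv2.imwrite(f"pics/{n}3.png",im)
    u,v=np.int32(proj(n,[.577,.086,.1]));c=im[max(v-40,0):v+45,u-55:u+55];cv2.imwrite(f"pics/{n}3z.png",cv2.resize(c,None,fx=7,fy=7,interpolation=2))
E
```

```text
time_s: 6.18
tcp_pos: [0.5776, 0.086, 0.0886]
eef_rot: [0.0, 0.866, 0.501, 0.001]
wrist_force: [0.7, -0.0, 0.5]
opening: 0.317
t 6.175 tcp [0.5776 0.086  0.0886] q [0.075 0.457 1.67  0.    1.012 0.597] open 0.3167092950340826 F [ 0.67 -0.02  0.47]
shift mm [-0.3 -0.5  0.6] rotvec [ 0.0023 -0.002  -0.0015]
```

View pics/side3z.png

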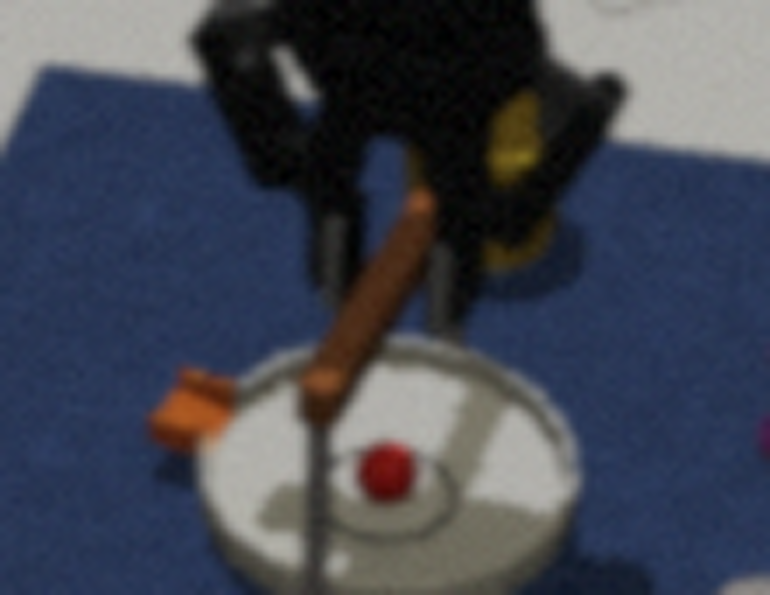

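```bash
python3 -m handwheel '[0,0,0,0,0,0,0.29, 0,0,0,0,0,0,0.27, 0,0,0,0,0,0,0.25, 0,0,0,0,0,0,0.23, 0,0,0,0,0,0,0.21, 0,0,0,0,0,0,0.19, 0,0,0,0,0,0,0.17, 0,0,0,0,0,0,0.15, 0,0,0,0,0,0,0.13, 0,0,0,0,0,0,0.1]' 20 && python3 -m handwheel '[0,0,0,0,0,0,0, 0,0,0,0,0,0,0, 0,0,0,0,0,0,0]' 40; python3 - <<'E'
from go import *
delta(.577,.086,.088,-.52)
for n in("side","top"):
    im=camera(n);cv2.imwrite(f"pics/{n}4.png",im)
    u,v=np.int32(proj(n,[.577,.086,.1]));c=im[max(v-40,0):v+45,u-55:u+55];cv2.imwrite(f"pics/{n}4z.png",cv2.resize(c,None,fx=7,fy=7,interpolation=2))
E
```

```text
time_s: 7.52
tcp_pos: [0.5778, 0.0859, 0.0884]
eef_rot: [0.001, 0.866, 0.501, 0.001]
wrist_force: [0.1, -0.6, -0.8]
opening: 0.163
time_s: 7.9
tcp_pos: [0.5779, 0.0859, 0.0885]
eef_rot: [0.001, 0.865, 0.501, 0.002]
wrist_force: [0.6, 0.0, 0.5]
opening: 0.153
t 7.9 tcp [0.5779 0.0859 0.0885] q [0.075 0.457 1.67  0.    1.011 0.596] open 0.15315474733369158 F [0.59 0.01 0.51]
shift mm [-0.4 -0.8  0.5] rotvec [ 0.0026 -0.002  -0.0015]
```

View pics/side4z.png

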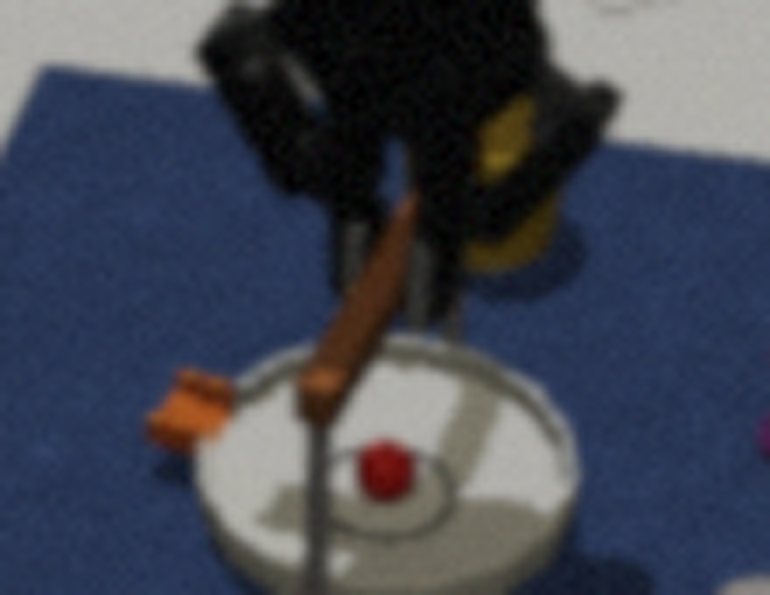

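```bash
python3 -m handwheel '[0,0,0,0,0,0,0, 0,0,-1,0,0,0,0, 0,0,-2,0,0,0,0, 0,0,-3,0,0,0,0, 0,0,-4,0,0,0,0, 0,0,-4,0,0,0,0, 0,0,-3,0,0,0,0, 0,0,-1,0,0,0,0]' 60; python3 - <<'E'
from go import *
delta(.577,.086,.168,-.52)
for n in("side",):
    im=camera(n);cv2.imwrite(f"pics/{n}5.png",im)
    u,v=np.int32(proj(n,[.577,.086,.1]));c=im[max(v-40,0):v+45,u-55:u+55];cv2.imwrite(f"pics/{n}5z.png",cv2.resize(c,None,fx=7,fy=7,interpolation=2))
E
```

```text
time_s: 9.0
tcp_pos: [0.5766, 0.0859, 0.1071]
eef_rot: [-0.0, 0.865, 0.501, 0.0]
wrist_force: [-0.4, -0.3, -1.0]
opening: 0.15
t 9.0 tcp [0.5766 0.0859 0.1071] q [0.075 0.435 1.651 0.    1.055 0.596] open 0.14950824251859493 F [-0.37 -0.34 -1.05]
shift mm [  0.3   0.3 -60.9] rotvec [ 0.0005 -0.0008 -0.0015]
```

View pics/side5z.png

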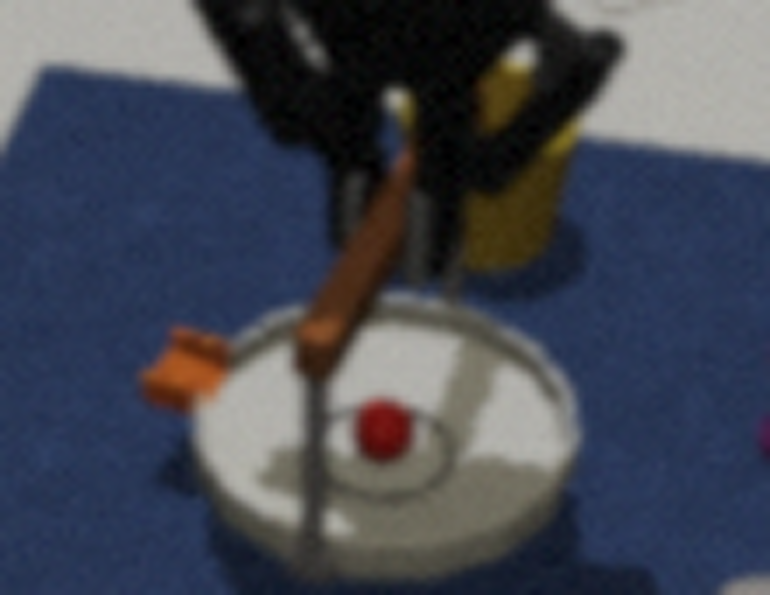

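The dish is lifted 19 mm and level, with the bead in the middle. I'll go on up.

```bash
python3 -m handwheel '[0,0,-1,0,0,0,0, 0,0,-3,0,0,0,0, 0,0,-5,0,0,0,0, 0,0,-6,0,0,0,0, 0,0,-7,0,0,0,0, 0,0,-7,0,0,0,0, 0,0,-6,0,0,0,0, 0,0,-5,0,0,0,0, 0,0,-4,0,0,0,0, 0,0,-3,0,0,0,0]';python3 -m handwheel '[0,0,-3,0,0,0,0, 0,0,-2,0,0,0,0, 0,0,-1,0,0,0,0, 0,0,0,0,0,0,0, 0,0,0,0,0,0,0]'; python3 - <<'E'
from go import *
delta(.577,.086,.168,-.52)
for n in("side",):
    im=camera(n);cv2.imwrite(f"pics/{n}6.png",im)
    u,v=np.int32(proj(n,[.577,.086,.13]));c=im[max(v-40,0):v+45,u-55:u+55];cv2.imwrite(f"pics/{n}6z.png",cv2.resize(c,None,fx=7,fy=7,interpolation=2))
E
```

```text
time_s: 10.3
tcp_pos: [0.5765, 0.0859, 0.1575]
eef_rot: [0.0, 0.865, 0.501, 0.001]
wrist_force: [0.2, 0.6, -0.9]
opening: 0.153
time_s: 10.92
tcp_pos: [0.5762, 0.0859, 0.1636]
eef_rot: [-0.0, 0.865, 0.501, 0.0]
wrist_force: [-0.2, -0.1, -1.7]
opening: 0.151
t 10.925 tcp [0.5762 0.0859 0.1636] q [0.075 0.375 1.584 0.    1.182 0.597] open 0.15149675786748326 F [-0.2  -0.1  -1.73]
shift mm [ 0.5  0.6 -4.4] rotvec [-0.0001 -0.0005 -0.0015]
```

View pics/side6z.png

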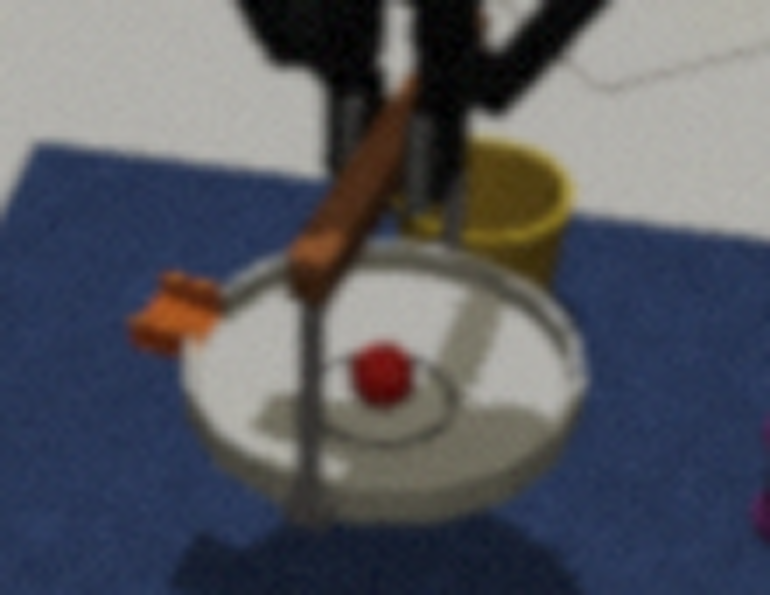

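```bash
python3 -m handwheel '[0,0,0,0,0,-0.01,0, 0,0,0,0,0,-0.02,0, 0,0,0,0,0,-0.03,0, 0,0,0,0,0,-0.04,0, 0,0,0,0,0,-0.05,0, 0,0,0,0,0,-0.05,0, 0,0,0,0,0,-0.04,0, 0,0,0,0,0,-0.03,0, 0,0,0,0,0,-0.02,0, 0,0,0,0,0,-0.01,0]'; python3 - <<'E'
from go import *
delta(.576,.086,.165,1.19)
for n in("side",):
    im=camera(n);cv2.imwrite(f"pics/{n}7.png",im)
    u,v=np.int32(proj(n,[.577,.086,.13]));c=im[max(v-40,0):v+45,u-55:u+55];cv2.imwrite(f"pics/{n}7z.png",cv2.resize(c,None,fx=7,fy=7,interpolation=2))
E
```

```text
time_s: 12.22
tcp_pos: [0.5761, 0.0859, 0.1633]
eef_rot: [-0.0, 0.775, 0.632, -0.0]
wrist_force: [0.2, 0.4, -1.1]
opening: 0.152
t 12.225 tcp [0.5761 0.0859 0.1633] q [0.075 0.375 1.585 0.    1.182 0.278] open 0.15164176672432136 F [ 0.2   0.45 -1.14]
shift mm [ 0.1 -0.1 -1.7] rotvec [-2.0000e-04 -6.0000e-04 -1.3926e+00]
```

View pics/side7z.png

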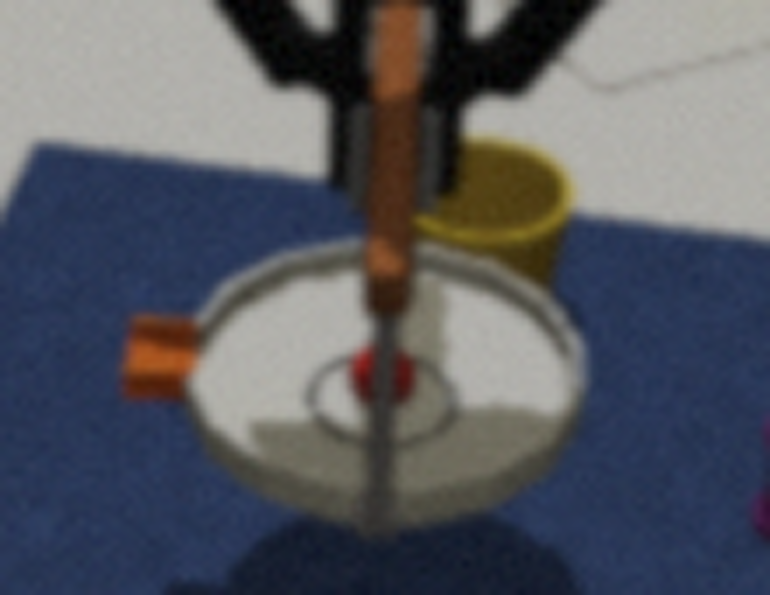

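The turn goes the right way and the bead stays centred. I'll continue, with 1.39 rad left.

```bash
python3 -m handwheel '[0,0,0,0,0,-0.01,0, 0,0,0,0,0,-0.03,0, 0,0,0,0,0,-0.05,0, 0,0,0,0,0,-0.06,0, 0,0,0,0,0,-0.06,0, 0,0,0,0,0,-0.06,0, 0,0,0,0,0,-0.06,0, 0,0,0,0,0,-0.06,0, 0,0,0,0,0,-0.06,0, 0,0,0,0,0,-0.06,0]';python3 -m handwheel '[0,0,0,0,0,-0.06,0, 0,0,0,0,0,-0.06,0, 0,0,0,0,0,-0.06,0, 0,0,0,0,0,-0.06,0, 0,0,0,0,0,-0.06,0, 0,0,0,0,0,-0.06,0, 0,0,0,0,0,-0.06,0, 0,0,0,0,0,-0.05,0, 0,0,0,0,0,-0.04,0, 0,0,0,0,0,-0.03,0]'; python3 -c "
from go import *
delta(.576,.086,.165,1.19)"
```

```text
time_s: 13.52
tcp_pos: [0.5761, 0.0859, 0.1634]
eef_rot: [-0.0, 0.58, 0.815, 0.0]
wrist_force: [-0.2, -0.2, -1.8]
opening: 0.151
time_s: 14.78
tcp_pos: [0.576, 0.0859, 0.1633]
eef_rot: [-0.0, 0.327, 0.945, 0.0]
wrist_force: [0.0, -0.3, -2.3]
opening: 0.152
t 14.775 tcp [0.576  0.0859 0.1633] q [ 0.075  0.375  1.585  0.     1.182 -0.829] open 0.1516965225077302 F [ 0.   -0.3  -2.33]
shift mm [ 0.1  0.1 -1.7] rotvec [ 1.000e-04 -6.000e-04 -2.863e-01]
```

```bash
python3 -m handwheel '[0,0,0,0,0,-0.03,0, 0,0,0,0,0,-0.04,0, 0,0,0,0,0,-0.05,0, 0,0,0,0,0,-0.05,0, 0,0,0,0,0,-0.04,0, 0,0,0,0,0,-0.03,0, 0,0,0,0,0,-0.02,0, 0,0,0,0,0,-0.01,0, 0,0,0,0,0,0,0, 0,0,0,0,0,0,0]'; python3 - <<'E'
from go import *
delta(.576,.086,.165,1.19)
for n in("side","top"):
    im=camera(n);cv2.imwrite(f"pics/{n}8.png",im)
    u,v=np.int32(proj(n,[.55,.0,.1]));c=im[max(v-70,0):v+70,u-90:u+90];cv2.imwrite(f"pics/{n}8z.png",cv2.resize(c,None,fx=4,fy=4,interpolation=2))
E
```

```text
time_s: 16.02
tcp_pos: [0.576, 0.0859, 0.1633]
eef_rot: [-0.0, 0.189, 0.982, 0.0]
wrist_force: [-0.3, -1.2, -1.7]
opening: 0.154
t 16.025 tcp [0.576  0.0859 0.1633] q [ 0.075  0.375  1.585  0.     1.182 -1.115] open 0.15401995458782058 F [-0.32 -1.23 -1.66]
shift mm [ 0.1  0.1 -1.7] rotvec [ 0.0002 -0.0006 -0.0005]
```

View pics/side8z.png

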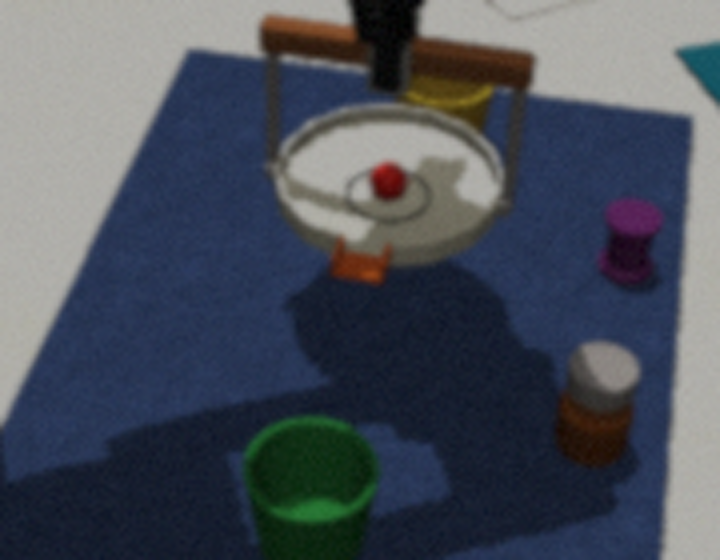

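View pics/top8z.png

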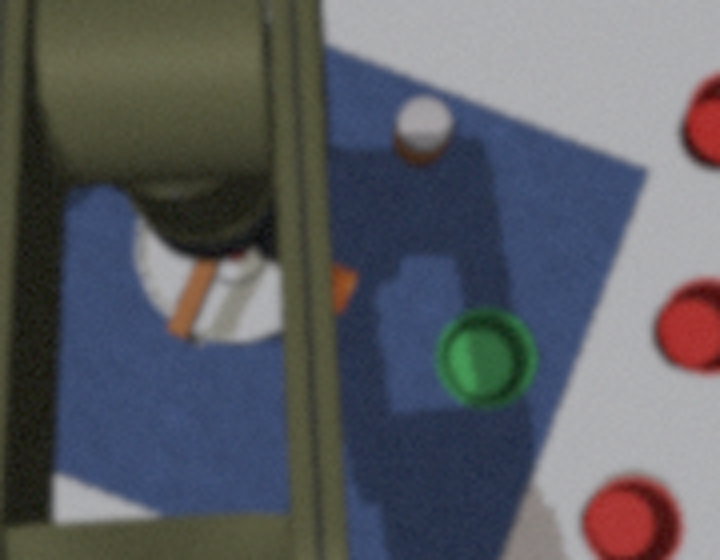

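Both views show the spout facing the green cup, with the bead in the ring and the other things in place. I'll check this numerically.

```bash
python3 - <<'E'
from ov import *
im=cv2.imread("pics/side8.png")
u,v=np.int32(proj("side",[.55,0,.1]))
hsv=cv2.cvtColor(im,cv2.COLOR_BGR2HSV);H,S,V=[hsv[...,i].astype(int) for i in range(3)]
m=(S>120)&(V>70)&((H<20)|(H>170))
N,lab,st,ce=cv2.connectedComponentsWithStats(m.astype(np.uint8))
for i in range(1,N):
    if st[i,4]>25 and abs(ce[i][0]-u)<90 and -70<ce[i][1]-v<70: print(st[i],ce[i],"at z.095",ray("side",*ce[i],.095),ray("side",*ce[i],.1))
mm=hmask(im,(u-40,max(v-70,0),u+60,v-40))
r=fit({"side":mm},[.577,.087,1.19],.1825);print(r)
for a,b in((.577,.086),(.58,.09),(.575,.084)):
    w=1.19+0.0; d=np.array([-np.cos(w),-np.sin(w)]);g=np.array([.508,-.086])-[a,b];print(a,b,"lateral",d[0]*g[1]-d[1]*g[0],"along",d@g)
for l in("green_cup_rim","yellow_cup_rim","spool","jar"):
    for n in("side","top"):
        for q in trace(l,n)[:3]:print(l,n,round(q["p"],2),q["extent"])
E
```

```text
[314 133  23   6  82] [325.31707317 135.24390244] at z.095 [0.55549932 0.24183331 0.095     ] [0.5544048  0.23433639 0.1       ]
[352 138  29   7  73] [365.64383562 140.84931507] at z.095 [0.65108255 0.20457462 0.095     ] [0.64912968 0.19741229 0.1       ]
[341 169   8   8  49] [344.55102041 172.44897959] at z.095 [0.57746815 0.08824177 0.095     ] [0.57617635 0.08212414 0.1       ]
[331 188  15  11  96] [337.66666667 193.55208333] at z.095 [0.55069405 0.02019336 0.095     ] [0.54964268 0.01468682 0.1       ]
(array([ 0.62208308,  0.12050513, -0.2488153 ]), np.float64(346.7796630859375))
0.577 0.086 lateral -0.00013196071138077414 along 0.1853239935528334
0.58 0.09 lateral -0.0014304281240861555 along 0.19015244903861167
0.575 0.084 lateral 0.00098145747859648 along 0.182723935873814
green_cup_rim side 0.91 [182.9, 297.2, 224.0, 348.8]
green_cup_rim side 0.89 [417.6, 295.7, 462.5, 346.5]
green_cup_rim side 0.73 [333.6, 296.5, 371.3, 342.2]
green_cup_rim top 0.95 [386.8, 240.2, 410.1, 261.7]
green_cup_rim top 0.74 [400.3, 190.0, 428.1, 214.1]
green_cup_rim top 0.71 [392.1, 278.8, 419.4, 307.3]
yellow_cup_rim side 0.48 [349.8, 149.2, 374.2, 157.1]
yellow_cup_rim top 0.53 [277.1, 178.5, 324.4, 206.1]
spool side 0.47 [401.3, 177.8, 414.1, 199.5]
jar side 0.81 [386.9, 213.6, 407.8, 246.3]
jar top 0.72 [334.9, 146.7, 352.9, 159.2]
```

```bash
python3 -c "
from rig import *
s=observe();print(s['time_s'],s['qvel'],s['tcp_pos'],s['opening'])
print(job_done())"
```

```text
16.525 [-1.28228940e-03  1.44505026e-03  1.78086057e-04 -4.59675443e-04
 -2.25682922e-05 -6.75960426e-03] [0.57602959 0.08583513 0.16335581] 0.15174469802908025
the job is handed in; nothing more can be done
None
```

I gripped the dish by the middle of its handle, lifted it about 75 mm straight up, and turned it about 98° on the spot so its spout points at the green cup. I handed it in at 16.5 s, holding it still with the grip set at 60 N. `job_done()` reports no verdict.

**Last checks**
- **Spout:** from the tool pose and the cup and dish positions measured at the start, the spout line passes about 1 mm from the green cup's centre. The spout's direction in the last side picture agrees, at 1.195 rad measured against 1.19 planned.
- **Bead:** in the side picture it sits in the middle of the ring, and the dish looks level. The tool tilt was under 0.001 rad.
- **Other things:** the spool's and jar's outlines are within about 2 to 3 pixels of where they started. I judged the two cups by eye only, and the last pictures show no sign that either was disturbed.

**Checks that failed or disagreed**
- My final fit to the handle failed because the gripper hides its middle, so I used the spout's position instead.
- In the last networks check, the green-cup search returned only the red and blue look-alikes. The top-view yellow-cup result was on the dish.
- At the start the two cameras disagreed by about 5 to 6 mm on where the dish was. I used a point between them, and the grasp came out centred.

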